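Roll the carton to the end stop and lift it onto the check scale

TASK

Roll the blue-banded carton along the roller lane until it rests against the yellow end stop, keeping it down on the rollers all the way. Then lift it off and set it down gently, upright, centred and square on the platform of the check scale, and let go. Leave the red-banded carton where it is.

Things in the scene. Friction and masses are not known exactly. Their poses are not given: they have to be found in the camera images.
- carton_centre (a point): Centre (half-way up) of the cardboard carton with a blue tape band round its middle, which stands on the roller lane: 60 mm wide (its x), 90 mm long (its y, along the lane), 75 mm high (its z), about 0.35 kg. The carton's closed, flat faces may be gripped across the 60 mm anywhere in its upper 65 mm.
- stop (a point): Middle of the yellow end stop's black face, level with the roller tops (50 mm above the table). Fixed lane of free, level rollers: its y axis runs along the lane toward the stop, x across; it reaches from y = -310 mm to this face. Carton at the stop: centre at y = -45 mm. Side rails 70 mm apart inside, 98 mm outside, tops 6 mm above the rollers; stop 9 mm thick, top 28 mm above. Rolling drag under 1 N.
- platform (a point): Centre of the top of the check scale's square steel platform, 110 x 110 mm, 45 mm above the table, fixed and rigid. Its x and y axes run along the platform's edges, z up. A column and lever of the tall can seamer stand on its far side, toward the lane, some 60 to 100 mm beyond the carton's straight way from the stop: keep carton and gripper on the robot's side of it.
- other_carton_centre (a point): Centre (half-way up) of a second carton of the same size (60 x 90 x 75 mm) with a red tape band, standing on the table: a bystander, to be left alone.

How it is judged:
On the way:
1. the carton stands on the rollers against the end stop (gap under 12 mm) (y of carton_centre in the frame of stop between -0.057 and -0.035 m and x of carton_centre in the frame of stop between -0.015 and 0.015 m and z of carton_centre in the frame of stop between 0.03 and 0.045 m and linear speed of carton below 0.03 m/s), for 0.2 s.
At the end, for the whole second after the job is handed in: The blue-banded carton stands upright and at rest on the scale, its centre within 15 mm of the platform centre along each platform axis, its sides parallel to the platform edges within 11 degrees (along or across); the red-banded carton is within 20 mm of where it was (x of carton_centre in the frame of platform between -0.015 and 0.015 m and y of carton_centre in the frame of platform between -0.015 and 0.015 m and z of carton_centre in the frame of platform between 0.033 and 0.042 m and angle between carton_centre's own z axis and vertical below 0.1 rad and (angle between the x axis of carton_centre and the x axis of platform, either way round below 0.2 rad or angle between the x axis of carton_centre and the y axis of platform, either way round below 0.2 rad) and linear speed of carton below 0.02 m/s and distance of other_carton_centre from where it was at the start of the episode below 0.02 m); the robot touches nothing.
It fails at once if the carton is lifted more than 15 mm off the rollers over the lane while it is still more than 60 mm short of the stop (y of carton_centre in the frame of stop between -0.31 and -0.105 m and x of carton_centre in the frame of stop between -0.05 and 0.05 m and z of carton_centre in the frame of stop above 0.0525 m).
It fails at once if the carton is dropped onto the scale from more than 25 mm (horizontal distance between carton_centre and platform below 0.06 m and z of carton_centre in the frame of platform above 0.0625 m and contact force between carton and the fingers below 0.05 N).
It fails at once if the red-banded carton is moved more than 20 mm (distance of other_carton_centre from where it was at the start of the episode above 0.02 m).
It also fails if it takes over 51 s, if anything falls off the work surface, if the arm or the gripper's body presses on something with over 40 N, if the wrist force passes 120 N, or if a joint passes its speed limit or range.

ROBOT

A 7-joint arm with a two-finger parallel gripper is mounted at the origin on a cart in front of the work surface, level with it; the furniture and walls round the work are solid. World frame = base frame: x ahead of the robot, y to its left, z up, the work surface at z = 0. Lengths are in m, angles in rad, forces in N, time in s.
With the tool pointing down it reaches from about 0.4 to 0.85 m from the base axis. Payload 10.4 kg.
Tool frame: the origin (TCP) lies on the centre line of the jaws, within the pads' length; the fingertips stand 11 mm ahead of it and the grasp point (between the pads) lies 8 mm behind it; z points along the fingers, y is the line along which they close (so a half turn about z gives the same grasp; the last joint's range is limited). The gripper opens to 87 mm and grips with 3 to 60 N. Pads are 19 mm wide; open, the fingers measure 117 mm over their backs; the gripper's body (75 mm by 190 mm) begins 51 mm behind the grasp point.
Start: joints at [1.256, 0.332, -0.065, 1.46, 0.022, 1.35, -0.088], TCP at [0.18, -0.599, 0.234] pointing down, gripper open.
Joint ranges: [-2.6, 2.6], [-0.5, 2.12], [-1.47, 1.34], [0.16, 2.42], [-1.27, 4.41], [0.06, 2.06], [-2.6, 2.6]. Speed limits (rad/s): [2.22, 2.22, 2.79, 2.79, 3.14, 3.14, 3.14].

INTERFACE

Orientations are given as a unit quaternion [x, y, z, w].
In Python, from bench import r gives the robot as it stands.
- The arm moves only by the shell command python3 -m pendant 'ROWS' [OPENING] [FORCE]. ROWS is JSON, a list of rows, each a list of 4 numbers: the shift along the tool's x, y, z in m, then the turn about the tool's z in rad. A call has 1 to 8 rows; each row shifts and turns the commanded pose from where the row before left it, along the tool's axes as they then stand; what a row does not reach is not made up. A row lasts 1/12 s, in which the tool goes at most 41.7 mm and 7.16 degrees, less where a joint would pass 70% of its speed; a pose out of reach is approached as far as the arm can. A call with a gripper value outside its range is refused whole. OPENING is the opening, from 0 (shut) to 1 (fully open), set as the call begins (- or left out, the last holds). The fingers move at their own pace and stop on an object; FORCE is the grip in N (left out, the last holds). Time passes only in rows, so rows that do not move let the fingers close. It gives the time, the measured TCP pose, the force, the opening and the grip force at its end, in the units of the state.
- r.read_state(): the state, without advancing time (a new reading comes with each control period).
- r.camera(name): name is "scene" or "top"; returns a dict with "img" (420x560x3 uint8, red, green, blue), "camera_matrix" (3x3 intrinsics, pixels), "xyz" and "attitude" of the camera in the world. Camera axes: x right, y down, z forward; pixel columns grow to the right and rows downward; lengths in m; the calibration is good to about 2 mm. A picture is of the moment at which its call begins. There is no depth.
- r.close_job(): hands the job in; it is judged then, once.
Trained networks look in the newest picture that a camera, given by its name, has taken for a name from the list of things; names that differ only in an ending like _2 or _b are one class to them, and where a whole thing is asked for, a point or a joint stands for the part that bears it (a point fixed in the world has none). Each returns a list of dicts, best first, with "score" (0 to 1); they miss things now and then, are a little off and sometimes report something else, mostly with a low value. They report only what shows in the picture. A call takes as long as a camera call.
- r.outline_of(thing, camera): "mask" (420x560 bool, what is visible of it) and "bbox" ([centre column, centre row, width, height] in pixels, round what is visible of it).
The state is a dict: "time": time; "joint_positions": joint angles; "joint_vel": joint speeds; "joint_torque": joint torques, N m; "ee_pos": TCP position; "eef_rot": TCP orientation; "ft_force": force on the tool from outside, world axes, zero at the start; "torque": the same for the moment, N m; "width": finger opening in m; "grip_force": force on a finger pad.
Only numpy, scipy, OpenCV 4.12 (cv2) and the standard library are available. Lean on these libraries where they do the work, as an engineer would, in place of code of your own. Each camera call takes 0.05 s, during which the arm holds its last target. There are 200 camera calls.

## Working session

There is one attempt and no reset: what is moved stays moved. The work goes in short steps, Python scripts to look and compute and a shell command to move; the robot and the scene stay as the last step left them, time stands still between calls to the robot, and variables do not carry over. Pictures are saved under pics/ and viewed, at most 10 in all, crops included, and the job is handed in when it is done.

```bash
ls; mkdir -p pics; python3 - <<'E'
from bench import r
import cv2,numpy as np
for c in("scene","top"):
    d=r.camera(c); cv2.imwrite(f"pics/{c}0.png",d["img"][:,:,::-1])
    print(c,d["camera_matrix"],d["xyz"],d["attitude"])
    for t in("carton_centre","other_carton_centre","stop","platform"):
        try:
            for o in r.outline_of(t,c)[:2]: print(t,round(o["score"],2),np.round(o["bbox"],1))
        except Exception as e: print(t,e)
s=r.read_state();print(s["time"],s["ee_pos"],s["eef_rot"],s["width"])
E
```

```text
pics
scene [[470.85901272   0.         284.85909879]
 [  0.         470.85901272 212.66890353]
 [  0.           0.           1.        ]] [-0.35684136  0.70942254  0.57016748] [-0.36511191  0.75044858 -0.50195296  0.22707588]
carton_centre 0.56 [367.8 202.1  40.   37.5]
other_carton_centre 0.71 [171.9 285.6  50.3  58.9]
stop 0.95 [350.6 227.6 107.   47.6]
platform 0.86 [225.9 271.5  64.6  48.2]
top [[380.41131919   0.         283.01314891]
 [  0.         380.41131919 208.10141733]
 [  0.           0.           1.        ]] [0.35262644 0.02942092 1.06283693] [-0.70144935  0.71058703 -0.03771635  0.04015427]
carton_centre 0.78 [396.6 208.8  43.9  28.6]
other_carton_centre 0.93 [165.4 217.9  35.6  39.6]
platform 0.63 [219.3 215.8  45.   42.5]
0.5 [ 0.17979169 -0.59860154  0.23357658] [9.89380535e-01 1.45348392e-01 1.19378852e-05 5.17558337e-05] 0.08699468756742221
```

View pics/scene0.png

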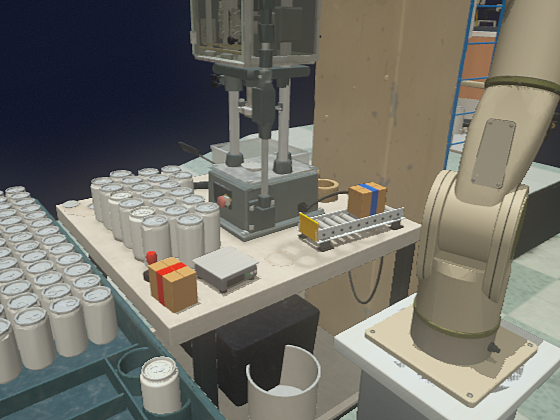

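View pics/top0.png

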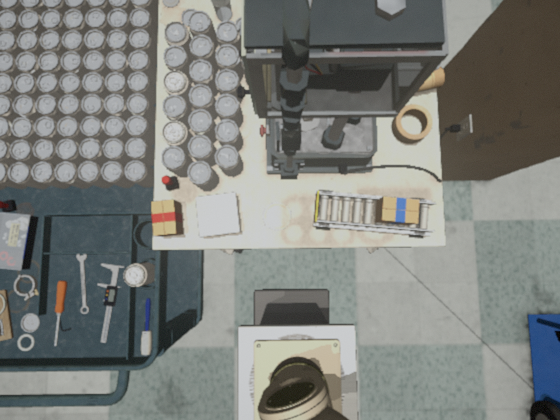

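The scene view shows the blue carton on the lane at (368,200), the yellow stop at (308,228), the platform at (226,268) and the red carton at (172,285). In the top view they are at (400,210), (317,208), (218,215) and (164,218). The lane's +y runs to image left, which is roughly world +y.

```bash
cat > h.py <<'E'
from bench import r
import cv2,numpy as np
from scipy.spatial.transform import Rotation as R
def cam(c): return r.camera(c)
def ray(d,uv,z):
    uv=np.atleast_2d(uv).astype(float);K=d["camera_matrix"]
    v=np.c_[uv,np.ones(len(uv))]@np.linalg.inv(K).T@R.from_quat(d["attitude"]).as_matrix().T
    o=np.array(d["xyz"]); return o+v*((z-o[2])/v[:,2])[:,None]
def proj(d,P):
    v=(np.atleast_2d(P)-d["xyz"])@R.from_quat(d["attitude"]).as_matrix(); return (v@np.array(d["camera_matrix"]).T)[:,:2]/v[:,2:]
E
python3 - <<'E'
from h import *
d=cam("top");im=d["img"]
hsv=cv2.cvtColor(im,cv2.COLOR_RGB2HSV)
def rect(m,z,n):
    m=m.astype(np.uint8); p=cv2.boxPoints(cv2.minAreaRect(cv2.findNonZero(m)))
    print(n,np.round(p,1).tolist(),np.round(ray(d,p,z)[:,:2],3).tolist(), np.round(ray(d,p.mean(0),z)[0,:2],3))
for t,z in(("platform",.045),("carton_centre",.125),("other_carton_centre",.075)):
    rect(r.outline_of(t,"top")[0]["mask"],z,t)
b=np.zeros(im.shape[:2],bool);b[185:240,300:440]=1
rect(b&cv2.inRange(hsv,(105,120,60),(125,255,255)).astype(bool),.125,"blue")
rect(b&cv2.inRange(hsv,(22,150,100),(34,255,255)).astype(bool),.078,"yellow")
a=cv2.resize(im[180:245,145:285],None,fx=5.6,fy=4.5*5.6/4.5,interpolation=cv2.INTER_CUBIC)[:,:784]
c=cv2.resize(im[180:240,305:445],None,fx=5.6,fy=5.6,interpolation=cv2.INTER_CUBIC)
c=c[:, :784]
m=np.vstack([a[:300],c[:300]]);cv2.imwrite("pics/crop.png",m[:,:,::-1])
E
```

```text
platform [[194.1999969482422, 195.89999389648438], [236.10000610351562, 191.60000610351562], [240.39999389648438, 233.3000030517578], [198.5, 237.60000610351562]] [[0.502, 0.272], [0.512, 0.159], [0.399, 0.147], [0.389, 0.259]] [0.45  0.209]Traceback (most recent call last):
  File "<stdin>", line 8, in <module>
IndexError: list index out of range
```

```bash
python3 - <<'E'
from h import *
d=cam("top");im=d["img"]
hsv=cv2.cvtColor(im,cv2.COLOR_RGB2HSV)
def rect(m,z,n):
    m=m.astype(np.uint8); q=cv2.findNonZero(m)
    if q is None: print(n,"none");return
    p=cv2.boxPoints(cv2.minAreaRect(q))
    print(n,np.round(p,1).tolist(),np.round(ray(d,p,z)[:,:2],3).tolist(), np.round(ray(d,p.mean(0),z)[0,:2],3))
for t,z in(("carton_centre",.125),("other_carton_centre",.075)):
    for o in r.outline_of(t,"top")[:1]: rect(o["mask"],z,t)
b=np.zeros(im.shape[:2],bool);b[185:240,300:440]=1
rect(b&cv2.inRange(hsv,(105,120,60),(125,255,255)).astype(bool),.125,"blue")
rect(b&cv2.inRange(hsv,(22,150,100),(34,255,255)).astype(bool),.078,"yellow")
a=cv2.resize(im[185:238,145:285],None,fx=5.6,fy=5.6,interpolation=cv2.INTER_CUBIC)
c=cv2.resize(im[185:238,305:445],None,fx=5.6,fy=5.6,interpolation=cv2.INTER_CUBIC)
cv2.imwrite("pics/crop.png",np.vstack([a,c])[:,:,::-1])
E
```

```text
carton_centre [[374.70001220703125, 222.6999969482422], [376.79998779296875, 195.5], [419.8999938964844, 198.8000030517578], [417.79998779296875, 226.0]] [[0.417, -0.194], [0.485, -0.202], [0.475, -0.308], [0.408, -0.299]] [ 0.446 -0.251]
other_carton_centre [[149.1999969482422, 200.60000610351562], [180.60000610351562, 197.8000030517578], [184.0, 234.89999389648438], [152.60000610351562, 237.8000030517578]] [[0.486, 0.383], [0.493, 0.3], [0.395, 0.29], [0.389, 0.371]] [0.441 0.336]
blue [[395.6000061035156, 221.0], [397.20001220703125, 197.89999389648438], [405.0, 198.5], [403.3999938964844, 221.5]] [[0.421, -0.245], [0.478, -0.252], [0.476, -0.271], [0.419, -0.265]] [ 0.449 -0.258]
yellow none
```

```bash
ls pics
```

```text
crop.png
scene0.png
top0.png
```

View pics/crop.png

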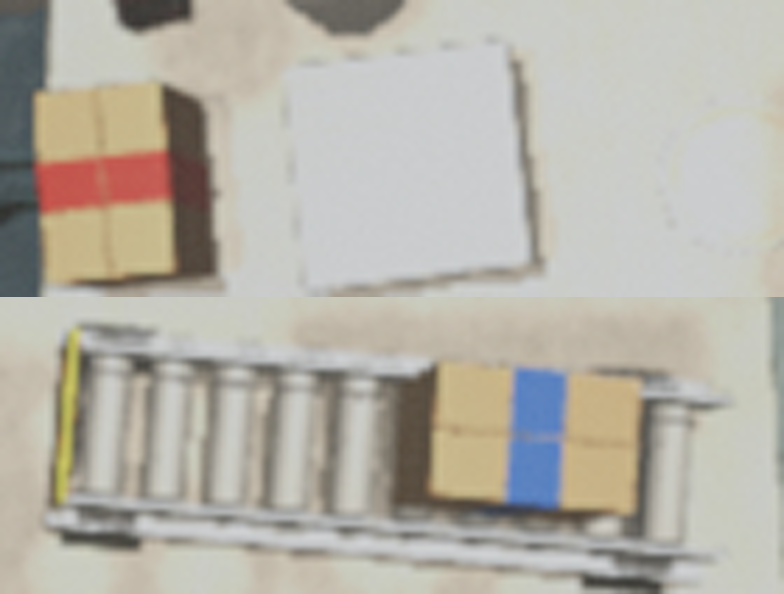

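The crop shows the platform's top corners at crop (287,68), (508,42), (533,268) and (308,290). The carton's top corners are at (440,66), (641,83), (632,218) and (430,200) in the lower half, and the stop's yellow strip runs from (78,35) to (66,203).

```bash
python3 - <<'E'
from h import *
d=cam("top")
f=lambda a,ox:np.array(a)/5.6+[ox,185]-0.4
ang=lambda v:np.degrees(np.arctan2(v[1],v[0]))
P=ray(d,f([(287,68),(508,42),(533,268),(308,290)],145),.045)
C=ray(d,f([(440,66),(641,83),(632,218),(430,200)],305),.125)
S=ray(d,f([(80,35),(68,203)],305),.078)
L=ray(d,f([(80,37),(720,105)],305),.056)
L2=ray(d,f([(50,222),(710,285)],305),.056)
for n,p in zip("PC",(P,C)):
    print(n,p.mean(0).round(4),"long",ang(p[0]-p[1]).round(1),"short",ang(p[0]-p[3]).round(1), np.linalg.norm(p[0]-p[1]).round(3),np.linalg.norm(p[0]-p[3]).round(3))
print("S",S.mean(0).round(4),ang(S[0]-S[1]).round(1),"rails",ang(L[0]-L[1]).round(1),ang(L2[0]-L2[1]).round(1), L.round(3).tolist(),L2.round(3).tolist())
u=S.mean(0)-C.mean(0);print("C->S",ang(u).round(1),np.linalg.norm(u[:2]))
s=r.read_state();T=R.from_quat(s["eef_rot"]).as_matrix();print(s["time"],s["ee_pos"],"tool axes\n",T.round(3))
E
```

```text
P [0.4508 0.2082 0.045 ] long 96.0 short 6.1 0.107 0.108
C [ 0.4482 -0.2582  0.125 ] long 84.3 short -6.6 0.089 0.06
S [ 0.4665 -0.0586  0.078 ] -5.4 rails 83.1 83.8 [[0.508, -0.064, 0.056], [0.471, -0.368, 0.056]] [[0.42, -0.048, 0.056], [0.386, -0.358, 0.056]]
C->S 84.8 0.2004292556974776
0.85 [ 0.17979974 -0.598593    0.23356886] tool axes
 [[ 0.958  0.288  0.   ]
 [ 0.288 -0.958 -0.   ]
 [ 0.     0.    -1.   ]]
```

```bash
python3 -m pendant '[[0.025,-0.0316,0,0],[0.025,-0.0316,0,0],[0.025,-0.0316,0,0],[0.025,-0.0316,0,0],[0.025,-0.0316,0,0],[0.025,-0.0316,0,0],[0.025,-0.0316,0,0],[0.025,-0.0316,0,0]]' 1 20; python3 -m pendant '[[0,0,0,-0.12],[0,0,0,-0.12],[0,0,0,-0.12],[0,0,0,-0.12],[0,0,0,-0.12],[0,0,0,-0.12],[0,0,0,-0.12],[0,0,0,-0.12]]'; python3 -m pendant '[[0,0,0,-0.12],[0,0,0,-0.103],[0,0,0,0],[0,0,0,0]]'
cat >> h.py <<'E'
def go(x,y,z,yaw):
    s=r.read_state();M=R.from_quat(s["eef_rot"]);T=M.as_matrix();y0=np.arctan2(T[1,0],T[0,0])
    print(s["time"],np.round(s["ee_pos"],4),"yaw",np.degrees(y0).round(2),"q",np.round(s["joint_positions"],2),"F",np.round(s["ft_force"],1),"w",s["width"],s["grip_force"],
     "\ntool shift",(T.T@(np.array([x,y,z])-s["ee_pos"])).round(4),"turn",(-(np.radians(yaw)-y0)).round(3))
E
python3 -c "
from h import *
go(.448,-.258,.16,84.5)
d=cam('scene')
from h import proj
print(ray(d,[(265,230),(235,233)],0),ray(d,[(265,120)],.4))
t=cam('top');print(ray(t,[(289,172)],.0),ray(t,[(289,172)],.4),ray(t,[(200,185),(228,168)],.12),ray(t,[(290,176)],.2))"
```

```text
time: 1.52
ee_pos: [0.2989, -0.2971, 0.2337]
eef_rot: [0.989, 0.145, 0.0, 0.0]
ft_force: [0.6, -0.2, 1.1]
width: 0.0869
grip_force: 0.0
time: 2.18
ee_pos: [0.2986, -0.2989, 0.2337]
eef_rot: [0.809, 0.588, -0.0, 0.0]
ft_force: [0.2, 0.3, 0.1]
width: 0.0874
grip_force: 0.0
time: 2.52
ee_pos: [0.2987, -0.2989, 0.2337]
eef_rot: [0.741, 0.671, -0.0, 0.0]
ft_force: [0.9, -0.6, -0.3]
width: 0.0872
grip_force: 0.0
2.5167 [ 0.2987 -0.2989  0.2337] yaw 84.31 q [ 0.94 -0.11 -0.25  1.94 -0.03  1.3   0.61] F [ 0.9 -0.6 -0.3] w 0.08715253191425651 0.0 
tool shift [0.0556 0.1445 0.0737] turn -0.003
[[ 0.60546903 -0.01866873  0.        ]
 [ 0.63882039  0.06052611  0.        ]] [[0.27941142 0.23039132 0.4       ]]
[[0.57317235 0.01402448 0.        ]] [[0.49016962 0.01981895 0.4       ]] [[0.51809696 0.23984579 0.12      ]
 [0.56062858 0.16958988 0.12      ]] [[0.52227281 0.01475402 0.2       ]]
```

```bash
python3 -m pendant '[[0.0139,0.0361,0,0],[0.0139,0.0361,0,0],[0.0139,0.0361,0,0],[0.0139,0.0361,0,0],[0,0,0.03,0],[0,0,0.03,0],[0,0,0,0],[0,0,0,0]]'; python3 -c "
from h import *
go(.448,-.258,.094,84.5)
for c in('scene','top'):
    d=cam(c);p=proj(d,[.448,-.258,.12])[0];u,v=p.astype(int);u=min(u,460)
    k=d['img'][v-70:v+70,u-95:u+95]
    cv2.imwrite(f'pics/a_{c}.png',cv2.resize(k,None,fx=2,fy=2)[:,:,::-1])
a=cv2.imread('pics/a_scene.png');b=cv2.imread('pics/a_top.png');cv2.imwrite('pics/a.png',np.hstack([a,b]))
"
```

```text
time: 3.28
ee_pos: [0.4468, -0.2572, 0.1729]
eef_rot: [0.741, 0.672, -0.0, -0.002]
ft_force: [-0.2, 0.1, 0.4]
width: 0.0875
grip_force: 0.0
3.2833 [ 0.4468 -0.2572  0.1729] yaw 84.4 q [ 0.79  0.16 -0.39  1.81  0.07  1.19  0.28] F [-0.2  0.1  0.4] w 0.08748063152634145 0.0 
tool shift [-0.0008  0.0015  0.0789] turn -0.002
```

View pics/a.png

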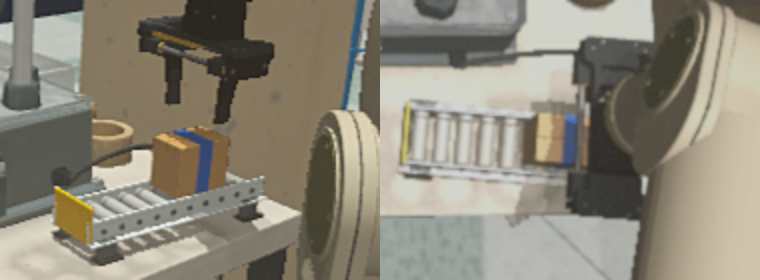

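The gripper hangs over the carton, its fingers at about (172,95) and (222,110) in the left panel, one either side of the carton at (190,160). I'll go down and close.

```bash
python3 -m pendant '[[0,0.0015,0.026,0],[0,0,0.026,0],[0,0,0.02,0],[0,0,0.007,0],[0,0,0,0],[0,0,0,0]]'; python3 -m pendant '[[0,0,0,0],[0,0,0,0],[0,0,0,0],[0,0,0,0],[0,0,0,0],[0,0,0,0],[0,0,0,0],[0,0,0,0]]' 0 20; python3 -c "
from h import *
go(.4622,-.1034,.094,84.5)"
```

```text
time: 3.88
ee_pos: [0.45, -0.2582, 0.0963]
eef_rot: [0.74, 0.672, 0.0, 0.001]
ft_force: [0.4, -0.4, 1.0]
width: 0.087
grip_force: 0.0
time: 4.55
ee_pos: [0.4496, -0.2577, 0.095]
eef_rot: [0.74, 0.672, 0.0, 0.0]
ft_force: [0.1, 0.3, 4.7]
width: 0.0599
grip_force: 20.0
4.55 [ 0.4496 -0.2577  0.095 ] yaw 84.51 q [ 0.77  0.25 -0.38  1.89  0.11  1.02  0.25] F [0.1 0.3 4.7] w 0.059899415347701344 19.999740400817245 
tool shift [ 0.1548 -0.0022  0.0009] turn 0.0
```

```bash
python3 -m pendant '[[0.01,0,0,0],[0.02,0,0,0],[0.025,-0.001,0,0],[0.025,0,0,0],[0.025,-0.001,0,0],[0.02,0,0,0],[0.01,0,0,0],[0.005,0,0,0]]'; python3 -m pendant '[[0.004,0,0,0],[0.004,0,0,0],[0.002,0,0,0],[0,0,0,0],[0,0,0,0]]'; python3 -c "
from h import *
go(.4622,-.1034,.094,84.5)
d=cam('top');u,v=proj(d,[.465,-.06,.07])[0].astype(int)
a=cv2.resize(d['img'][v-35:v+35,u-45:u+55],None,fx=5,fy=5,interpolation=cv2.INTER_CUBIC)
d=cam('scene');u,v=proj(d,[.465,-.06,.07])[0].astype(int)
b=cv2.resize(d['img'][v-35:v+35,u-30:u+30],None,fx=5,fy=5,interpolation=cv2.INTER_CUBIC)
cv2.imwrite('pics/b.png',np.hstack([a,b])[:,:,::-1])
"
```

```text
time: 5.22
ee_pos: [0.4612, -0.1163, 0.095]
eef_rot: [0.739, 0.673, 0.0, 0.0]
ft_force: [0.7, -1.5, 6.6]
width: 0.0599
grip_force: 20.0
time: 5.63
ee_pos: [0.4619, -0.1087, 0.095]
eef_rot: [0.74, 0.672, 0.0, 0.0]
ft_force: [0.8, 1.5, 7.1]
width: 0.0597
grip_force: 20.0
5.6333 [ 0.4619 -0.1087  0.095 ] yaw 84.47 q [ 0.6   0.17 -0.5   1.99  0.1   1.   -0.04] F [0.8 1.5 7.1] w 0.0597067577965583 20.001058126799762 
tool shift [ 0.0053 -0.0002  0.001 ] turn -0.001
```

View pics/b.png

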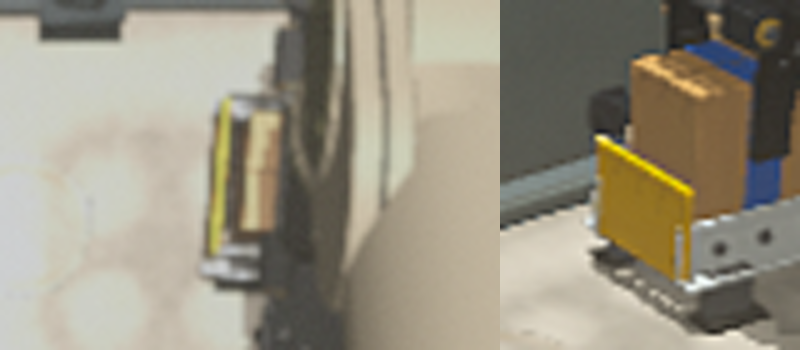

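The carton stands just short of the yellow stop, with a small gap (left panel, columns 228–245). I'll creep until I feel contact.

```bash
for i in 1; do python3 -m pendant '[[0.002,0,0,0],[0.002,0,0,0],[0,0,0,0],[0,0,0,0]]'; done; python3 -m pendant '[[0.002,0,0,0],[0.002,0,0,0],[0,0,0,0],[0,0,0,0]]'
```

```text
time: 6.07
ee_pos: [0.4621, -0.1059, 0.0949]
eef_rot: [0.741, 0.672, -0.0, 0.001]
ft_force: [-0.1, -3.4, 8.0]
width: 0.0598
grip_force: 20.0
time: 6.4
ee_pos: [0.4621, -0.1056, 0.0952]
eef_rot: [0.742, 0.671, -0.002, 0.002]
ft_force: [-1.5, -17.2, 8.6]
width: 0.0597
grip_force: 20.0
```

```bash
python3 -m pendant '[[-0.003,0,0,0],[0,0,0,0],[0,0,0,0],[0,0,0,0],[0,0,0,0],[0,0,0,0]]' 0 28; python3 -m pendant '[[0,0,-0.008,0],[0,0,-0.015,0],[0,0,-0.02,0],[0,0,-0.02,0],[0,0,-0.012,0],[0,0,0,0],[0,0,0,0]]'; python3 -c "
from h import *
go(.40,-.08,.17,84.5)"
```

```text
time: 6.9
ee_pos: [0.4621, -0.1058, 0.095]
eef_rot: [0.741, 0.671, -0.001, 0.001]
ft_force: [0.2, -6.4, 7.1]
width: 0.0601
grip_force: 28.0
time: 7.48
ee_pos: [0.4615, -0.1037, 0.1688]
eef_rot: [0.741, 0.672, -0.0, -0.0]
ft_force: [0.6, 0.3, -2.1]
width: 0.0597
grip_force: 28.0
7.4833 [ 0.4615 -0.1037  0.1688] yaw 84.44 q [ 0.61  0.08 -0.5   1.91  0.04  1.16 -0.  ] F [ 0.6  0.3 -2.1] w 0.05972157062282666 27.99978825962171 
tool shift [ 0.0177 -0.0635 -0.0011] turn -0.001
```

```bash
python3 -m pendant '[[0,-0.02,0,0],[0,-0.022,0,0],[0,-0.01,0,0],[0,0,0,-0.1],[0,0,0,-0.118],[0,0,0,-0.118],[0,0,0,-0.118],[0,0,0,-0.118]]';python3 -m pendant '[[0,0,0,-0.118],[0,0,0,-0.118],[0,0,0,-0.118],[0,0,0,-0.118],[0,0,0,-0.118],[0,0,0,-0.118],[0,0,0,-0.118],[0,0,0,-0.118]]';python3 -m pendant '[[0,0,0,-0.118],[0,0,0,-0.118],[0,0,0,-0.021],[0,0,0,0],[0,0,0,0]]'; python3 -c "
from h import *
go(.4508,.208,.169,186.05)"
```

```text
time: 8.15
ee_pos: [0.4096, -0.0983, 0.1683]
eef_rot: [0.518, 0.855, -0.0, -0.001]
ft_force: [0.7, -0.2, -2.5]
width: 0.0599
grip_force: 28.0
time: 8.82
ee_pos: [0.4096, -0.0983, 0.1683]
eef_rot: [0.073, 0.997, 0.0, -0.001]
ft_force: [0.5, -0.1, -3.0]
width: 0.0601
grip_force: 28.0
time: 9.23
ee_pos: [0.41, -0.0981, 0.169]
eef_rot: [-0.051, 0.999, 0.0, -0.0]
ft_force: [-0.8, 0.8, -1.6]
width: 0.0598
grip_force: 28.0
9.2333 [ 0.41   -0.0981  0.169 ] yaw -174.13 q [ 0.59 -0.05 -0.45  2.03 -0.02  1.16  1.83] F [-0.8  0.8 -1.6] w 0.05980480792782803 27.999599638860673 
tool shift [-0.0719  0.3004 -0.    ] turn -6.286
```

```bash
python3 -m pendant '[[0,0.02,0,0],[0,0.035,0,0],[0,0.04,0,0],[0,0.04,0,0],[-0.01,0.04,0,0],[-0.015,0.04,0,0],[-0.015,0.04,0,0],[-0.015,0.03,0,0]]';python3 -m pendant '[[-0.01,0.015,0,0],[-0.005,0,0,0],[0,0,0,0],[0,0,0,0]]'; python3 -c "
from h import *
go(.4508,.208,.1,186.05)
d=cam('top');u,v=proj(d,[.45,.208,.07])[0].astype(int)
a=cv2.resize(d['img'][v-45:v+45,u-50:u+50],None,fx=4,fy=4,interpolation=cv2.INTER_CUBIC)
d=cam('scene');u,v=proj(d,[.45,.208,.09])[0].astype(int)
b=cv2.resize(d['img'][v-45:v+45,u-45:u+45],None,fx=4,fy=4,interpolation=cv2.INTER_CUBIC)
cv2.imwrite('pics/c.png',np.hstack([a,b])[:,:,::-1])
"
```

```text
time: 9.9
ee_pos: [0.4341, 0.1924, 0.1699]
eef_rot: [-0.052, 0.999, 0.0, 0.001]
ft_force: [0.1, -0.4, -2.6]
width: 0.0599
grip_force: 28.0
time: 10.23
ee_pos: [0.4474, 0.2047, 0.169]
eef_rot: [-0.052, 0.999, -0.0, -0.001]
ft_force: [0.1, -0.1, -3.9]
width: 0.0597
grip_force: 28.0
10.2333 [0.4474 0.2047 0.169 ] yaw -174.05 q [ 0.24  0.17 -0.82  1.85  0.13  1.18  1.05] F [ 0.1 -0.1 -3.9] w 0.05970857207536684 27.999636009335518 
tool shift [-0.0038  0.0029  0.069 ] turn -6.285
```

View pics/c.png

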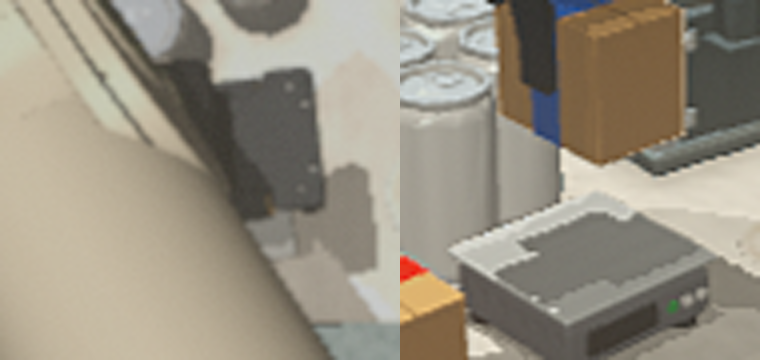

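The carton hangs level and square over the scale platform (right panel, platform around (580,260)) and is clear of the cans. I'll lower it.

```bash
python3 -m pendant '[[-0.004,0.003,0.01,0],[0,0,0.018,0],[0,0,0.018,0],[0,0,0.014,0],[0,0,0.008,0],[0,0,0.004,0],[0,0,0.002,0],[0,0,0,0]]';python3 -m pendant '[[0,0,0.002,0],[0,0,0.002,0],[0,0,0,0],[0,0,0,0]]'; python3 -c "
from h import *
go(.4508,.208,.09,186.05)"
```

```text
time: 11.0
ee_pos: [0.4514, 0.209, 0.0956]
eef_rot: [-0.053, 0.999, -0.0, 0.0]
ft_force: [0.2, 0.1, -2.5]
width: 0.0599
grip_force: 28.0
time: 11.33
ee_pos: [0.4513, 0.209, 0.0917]
eef_rot: [-0.053, 0.999, -0.0, 0.0]
ft_force: [0.3, -0.8, -2.5]
width: 0.06
grip_force: 28.0
11.3333 [0.4513 0.209  0.0917] yaw -173.92 q [ 0.19  0.28 -0.8   1.92  0.24  1.03  0.97] F [ 0.3 -0.8 -2.5] w 0.0600371745651276 27.999682291410863 
tool shift [ 0.0006 -0.0009  0.0017] turn -6.283
```

```bash
python3 -m pendant '[[0,0,0.001,0],[0,0,0.001,0],[0,0,0,0],[0,0,0,0]]';python3 -m pendant '[[0,0,0.001,0],[0,0,0,0],[0,0,0,0]]'
```

```text
time: 11.67
ee_pos: [0.4514, 0.209, 0.0901]
eef_rot: [-0.053, 0.999, -0.0, 0.0]
ft_force: [-1.9, -1.8, 6.3]
width: 0.0598
grip_force: 28.0
time: 11.92
ee_pos: [0.4515, 0.209, 0.09]
eef_rot: [-0.053, 0.999, -0.001, 0.0]
ft_force: [-7.7, -4.5, 18.9]
width: 0.06
grip_force: 28.0
```

Contact. I'll ease off 1 mm, open and rise.

```bash
python3 -m pendant '[[0,0,-0.001,0],[0,0,0,0],[0,0,0,0]]';python3 -m pendant '[[0,0,0,0],[0,0,0,0],[0,0,0,0],[0,0,0,0],[0,0,0,0],[0,0,0,0],[0,0,0,0]]' 1; python3 -m pendant '[[0,0,-0.01,0],[0,0,-0.02,0],[0,0,-0.03,0],[0,0,-0.03,0],[0,0,-0.03,0],[0,0,0,0]]';  python3 -m pendant '[[0,-0.03,0,0],[0,-0.04,0,0],[0,-0.04,0,0],[0,-0.04,0,0],[0,-0.04,0,0],[0,-0.03,0,0],[0,0,0,0]]'; python3 -c "
from h import *
d=cam('top');u,v=proj(d,[.45,.208,.07])[0].astype(int);print(u,v)
a=cv2.resize(d['img'][v-45:v+45,u-60:u+40],None,fx=4,fy=4,interpolation=cv2.INTER_CUBIC)
print(proj(d,[.4508,.208,.12]))
for n,z in(('carton_centre',.12),('other_carton_centre',.075)):
  for o in r.outline_of(n,'top')[:1]:
    q=cv2.minAreaRect(cv2.findNonZero(o['mask'].astype(np.uint8)));print(n,o['score'],q,ray(d,q[0],z))
d=cam('scene');u,v=proj(d,[.45,.208,.09])[0].astype(int)
b=cv2.resize(d['img'][v-45:v+45,u-45:u+45],None,fx=4,fy=4,interpolation=cv2.INTER_CUBIC)
cv2.imwrite('pics/e.png',np.hstack([a,b])[:,:,::-1])
"
```

```text
time: 12.17
ee_pos: [0.4515, 0.2091, 0.09]
eef_rot: [-0.053, 0.999, -0.0, 0.0]
ft_force: [-2.6, -1.9, 7.3]
width: 0.06
grip_force: 28.0
time: 12.75
ee_pos: [0.4512, 0.209, 0.0895]
eef_rot: [-0.053, 0.999, -0.0, -0.0]
ft_force: [0.0, -0.3, 0.1]
width: 0.0863
grip_force: 0.0
time: 13.25
ee_pos: [0.4533, 0.2106, 0.2158]
eef_rot: [-0.053, 0.999, 0.001, 0.004]
ft_force: [0.7, 1.4, 0.1]
width: 0.0871
grip_force: 0.0
time: 13.83
ee_pos: [0.4747, -0.0166, 0.2098]
eef_rot: [-0.049, 0.999, -0.001, 0.0]
ft_force: [-0.3, 0.1, 0.0]
width: 0.0872
grip_force: 0.0
216 213
[[212.4602161  211.47784342]]
carton_centre 0.76 ((214.1633758544922, 212.13368225097656), (38.90595626831055, 28.159555435180664), 84.2894058227539) [[0.44910081 0.20373917 0.12      ]]
other_carton_centre 0.81 ((167.39108276367188, 218.41090393066406), (36.91587829589844, 31.14466667175293), 84.2894058227539) [[0.43885281 0.33401088 0.075     ]]
```

View pics/e.png

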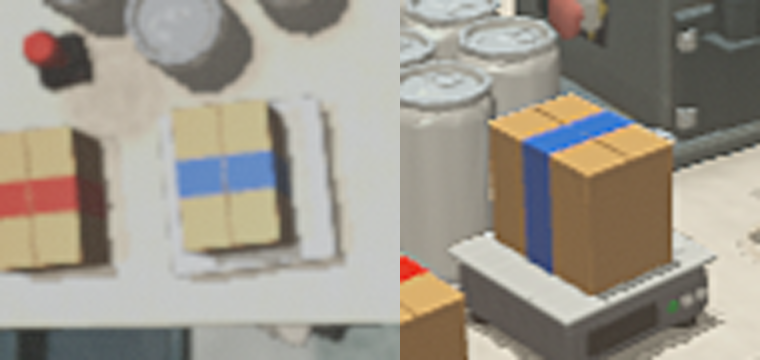

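The carton stands square on the platform. Its top face is centred at about pixel (212,212), against (212.5,211.5) predicted, and the red carton hasn't moved. The gripper is clear, with no force on it.

```bash
python3 -c "
from bench import r
print(r.close_job())"
```

```text
the job is handed in; nothing more can be done
None
```

I rolled the blue-banded carton to the end stop, lifted it off, set it down upright, square and centred on the scale platform, and let go. The red-banded carton was left alone, and the job is handed in at about 14 s of the 51 s allowed; no verdict came back.

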